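# Load the spray mask and turn it over

## Robot

A 6-joint arm with a two-finger parallel gripper is mounted at the origin on the work surface. World frame = base frame: x ahead of the robot, y to its left, z up, the work surface at z = 0. Lengths are in mm, angles in rad, forces in N, time in s.
With the tool pointing down it reaches from about 275 to 750 mm from the base axis. Payload 10.2 kg.
Tool frame: the origin (TCP) lies between the finger pads; the fingertips stand 14 mm ahead of it and the grasp point (between the pads) lies 5 mm behind it (tip_reach is the distance from the TCP to the fingertips, in mm); z points along the fingers, y is the line along which they close (so a half turn about z gives the same grasp; the last joint's range is limited). The gripper opens to 85 mm and grips with 20 to 120 N. Pads are 22 mm wide; open, the fingers measure 114 mm over their backs; the gripper's body (76 mm by 85 mm) begins 54 mm behind the grasp point. The pads swing forward as they close: fully open they stand 13 mm farther back than shut.
Start: joints at [1.102, 0.313, 1.498, -0, 1.331, -0.223], TCP at [127.762, 509.223, 245.294] pointing down, gripper open.
Joint ranges: [-2.94, 2.94], [-0.97, 2.17], [0.19, 2.56], [-1.23, 4.37], [0.02, 3.11], [-2.88, 2.88]. Speed limits (rad/s): [2.39, 2.39, 3.01, 3.14, 3.14, 3.14].

## Interface

Orientations are given as a unit quaternion [w, x, y, z].
In Python, from rig import * gives the robot as it stands.
- The arm moves only by the tool arm_command, never from a script. Its argument "steps" is a list that holds one entry, the list of rows, each a list of 7 numbers: the opening, from 0 (shut) to 1 (fully open), then the shift along the tool's x, y, z each as a share of 0.05 m, from -1 to 1, then the turn, a rotation vector about the tool's x, y, z each as a share of 0.15 rad, from -1 to 1. A call has 1 to 8 rows; each row shifts and turns the commanded pose from where the row before left it, along the tool's axes as they then stand; what a row does not reach is not made up. A row lasts 1/8 s, in which the tool goes at most 62.5 mm and 10.7 degrees, less where a joint would pass 70% of its speed; a pose out of reach is approached as far as the arm can. A call with a number of a shift or a turn outside -1 to 1 is refused whole. A call with a gripper value outside its range is refused whole. The fingers move at their own pace and stop on an object; "squeeze" is the grip in N (left out, the last holds). Time passes only in rows, so rows that do not move let the fingers close. It gives the time, the measured TCP pose, the force, the opening and the grip force at its end, in the units of the state.
- sense(): the state, without advancing time (a new reading comes with each control period).
- capture(name): name is "scene" or "side" or "wrist"; returns the picture (400x640x3 uint8, red, green, blue); there is no depth.
- get_calibration(name): a dict with "intrinsics" (3x3 intrinsics, pixels), "D" ([k1, k2, p1, p2, k3] as OpenCV has them; the pictures are not rectified), "rvec" (rotation vector, rad) and "tvec" (3), from world to camera coordinates, as OpenCV has them; the wrist camera has in their place "T_tool_cam" (4x4, takes a point from camera to tool coordinates, whose origin is the TCP and whose axes are the flange's). Camera axes: x right, y down, z forward; pixel columns grow to the right and rows downward; lengths in mm; the calibration is good to about 2 mm. A picture is of the moment at which its call begins: read the wrist's pose just before it. get_calibration takes no time and is no camera call.
- finish_job(): hands the job in; it is judged then, once.
The state is a dict: "time_s": time; "joints": joint angles; "dq": joint speeds; "tau": joint torques, N m; "eef_pos": TCP position; "ee_rot": TCP orientation; "force": force on the tool from outside, world axes, zero at the start; "wrist_torque": the same for the moment, N m; "grip_width": opening from 0.0 (shut) to 1.0 (fully open); "grip_force": force on a finger pad.
Only numpy, scipy, OpenCV 4.12 (cv2) and the standard library are available. Lean on these libraries where they do the work, as an engineer would, in place of code of your own. Each camera call takes 0.05 s, during which the arm holds its last target. There are 200 camera calls.

## Task

Take the square-headed bracket out of the rack, lay it in the pocket of the open spray mask with its shank out of the top, and shut the mask's lid until the catch snaps over it. Then turn the whole closed mask over and stand it back in the middle of its easel, same lower edge on the ledge, leaning on the rails, so that the stencil window of the pocket leaf faces out for spraying. Leave the two other links standing in the rack, and do not disturb the jar or the brush.

Things in the scene. Friction and masses are not known exactly. Their poses are not given: they have to be found in the camera images.
- easel: Fixed steel bench easel. Origin on the bench under easel_seat; z up, x the way its slope faces (away from the robot, yawed to its left), y across. Two 10 mm rails at y = +-59 mm rise backwards, 65 degrees from horizontal, to 80 mm up the slope from the seat; up-slope is (-cos65, 0, sin65), out of the slope (sin65, 0, cos65). Behind, between the rails (|y| < 54), it is open above a low cross bar.
- easel_seat (a point): Middle of the inner corner between the ledge's top face and the rails' front plane, 45 mm above the bench. The ledge is square to the rails, 150 mm wide, and sticks out 33 mm from their front plane. The mask's lower edge stands on it.
- easel_lip (a point): Top edge, in the middle, of the lip at the front of the ledge: it rises 6 mm above the ledge, clear of the swinging lid, 30 to 33 mm in front of the rails' plane.
- mask: Loose aluminium clamshell, about 0.46 kg; this is its pocket leaf, 90 (x) by 140 (y) by 12 mm (z). Origin at the centre of its outer (stencil) face, which lies on the rails at the start; x down the slope (lower edge +45, top edge -45 mm), y towards the hinge (edges +-70), z from stencil face to pocket face. Shut, leaf and lid are a flat pack 18 mm thick (z = 0 to 18 mm).
- mask_pocket (a point): Lower end of the pocket, on its floor, at y = 0: mask x = +35, z = 5 mm. The pocket is 7 mm deep: a head part 50 mm wide (|y| < 25) over x = -21 to +35 mm, then a shank channel 26 mm wide (|y| < 13) out through the top edge. A stencil window 34 wide by 38 mm (centre x = +9 mm) goes through its floor.
- mask_top (a point): Middle of the top edge, at the face where leaf and lid meet: mask x = -45, y = 0, z = 12 mm. The shut mask can be pinched here across its 18 mm thickness, 20 to 44 mm to either side of the middle, between the bracket's shank and the rails; its back is free there.
- mask_hinge (a point): Middle of the hinge line, on the mask's +y edge (mask x = 0, y = +70, z = 12 mm); the line runs along the mask's x.
- mask_lid (a joint): Angle of the mask's backing lid, rad: 0 shut flat on the leaf, 2.05 wide open. A plain plate 81 x 140 x 6 mm; shut, at mask x = -45 to +36, z = 12 to 18 mm. The hinge is stiff (0.03 N m): it stays open, but below about 0.7 rad may drop onto the catch. At about 0.07 rad its free edge meets the sprung catch and needs 5 to 8 N at that edge to snap past it to 0, where the catch holds it.
- lid_edge (a point): On the lid's outer face at the middle of its free side, 137 mm from the hinge line; with the lid shut at mask x = 0, y = -67, z = 18 mm.
- mask_catch (a joint): Deflection of the sprung catch, rad, 0 at rest: a steel strip on the mask's -y edge (x = +3 to +27 mm) carrying a small roller that reaches over the lid's edge to mask y = -68 and up to z = 23 mm. The passing lid pushes it out about 0.12 rad; it springs back over the shut lid.
- bracket: Loose flat steel bracket, 5 mm thick, about 0.13 kg: square head 50 long by 44 mm wide, shank 62 by 18 mm in line with it. Origin at the head's centre, mid-thickness; x from shank to head (head end +25, step -25, shank end -87 mm), y across, z through the thickness; both faces alike. Stands in the rack head down. Home in the mask: mask x = +10, y = 0, z = 7.5 mm, x along the mask's x.
- bracket_end (a point): Middle of the shank's free end, 87 mm from the bracket's origin. With the bracket home in the mask it stands out 32 mm beyond the top edge.
- rack: Fixed grey rack block 90 (x) x 200 (y) x 28 mm high, origin at the centre of its underside. Three slots at y = -62, 0, +62 mm, each 8 (x) by 48 mm (y), floor 6 mm above the bench; parts stand in them with their thickness along x and may lean a few degrees; which part is in which slot varies. A wire handle across each end, 56 mm high.
- link_round: Bystander: same steel, thickness and shank as the bracket but a round head 44 mm across; stands in the rack, same frame as the bracket.
- link_strip: Bystander: same shank as the bracket but a narrow head 26 mm wide; stands in the rack, same frame as the bracket.
- jar: Bystander: capped glass jar, 56 mm across, 65 mm high, on the bench; origin at the centre of its underside.
- brush: Bystander: small brush 170 mm long lying on the bench; origin on its underside.
Things that resemble listed ones, but are neither listed nor needed, are in the scene too. Of the things that look like the mask, the smallest one is meant. What is shaped like the bracket but orange is not meant.

How it is judged (in metres and radians):
On the way, in this order (a step that is already met when the one before it is completed fails the run):
1. the bracket lies in the pocket of the mask, shank out of the top edge, let go (x of bracket in the frame of mask between 0.003 and 0.014 m and y of bracket in the frame of mask between -0.006 and 0.006 m and z of bracket in the frame of mask between 0.004 and 0.0125 m and x of bracket_end in the frame of mask below -0.06 m and contact force between the fingers and bracket below 0.1 N), for 0.2 s.
2. the lid is shut past its catch with the bracket inside (value of joint mask_lid below 0.03 rad and value of joint mask_catch below 0.06 rad and z of bracket in the frame of mask between 0.004 and 0.0125 m), for 0.2 s.
At the end, for the whole second after the job is handed in: The mask rests on the easel turned over: stencil face out, lower edge on the ledge, lid on the rails (8 mm, 0.1 rad), within 20 mm of the easel's middle; lid shut past its catch (under 0.03 rad); bracket in its pocket (6 mm); all at rest (all of step 2 and angle between mask's own z axis and vertical between 1.91 and 2.11 rad and x of mask in the frame of easel between -0.0107 and 0.0053 m and z of mask in the frame of easel between 0.0854 and 0.1014 m and y of mask in the frame of easel between -0.02 and 0.02 m and angle between the y axis of mask and the y axis of easel, either way round below 0.1 rad and x of bracket in the frame of mask between 0.003 and 0.014 m and y of bracket in the frame of mask between -0.006 and 0.006 m and linear speed of each of mask, bracket below 0.01 m/s); the robot touches nothing.
It fails at once if one of the two other links is moved more than 15 mm (distance of any of link_round, link_strip from where it was at the start of the episode above 0.015 m).
It fails at once if the jar or the brush is moved more than 20 mm (distance of any of jar, brush from where it was at the start of the episode above 0.02 m).
It also fails if it takes over 61 s, if anything falls off the work surface, if the arm or the gripper's body presses on something with over 40 N, if the wrist force passes 120 N, or if a joint passes its speed limit or range.

## Working session

There is one attempt and no reset: what is moved stays moved. The work goes in short steps, Python scripts to look and compute and a tool call to move; the robot and the scene stay as the last step left them, time stands still between calls to the robot, and variables do not carry over. Pictures are saved under pics/ and viewed, at most 10 in all, crops included, and the job is handed in when it is done.

Besides the shell and the picture viewer there is one more tool, called after "Call:" as name(argument=value, ...) on one line, values as JSON. arm_command: Moves the arm, as the interface text tells. Its arguments: {"type":"object","properties":{"steps":{"type":"array"},"squeeze":{"type":"number"}},"required":["steps"]}

```bash
ls; mkdir -p pics
python3 - <<'E'
from rig import *
import cv2,json
s=sense(); print(s)
for n in ("scene","side","wrist"):
    im=capture(n); cv2.imwrite(f"pics/{n}0.png",im[:,:,::-1]); c=get_calibration(n); print(n,c)
E
```

```text
pics
{'time_s': 0.0, 'joints': array([ 1.10156067e+00,  3.13451226e-01,  1.49843748e+00,  3.33563893e-05,
        1.33100636e+00, -2.23394115e-01]), 'dq': array([-0.00117824,  0.00181565, -0.00086674, -0.00128408,  0.00034068,
       -0.00093375]), 'tau': array([ 6.80563498e-04, -4.12271547e+01, -2.59744996e+01, -1.47225755e-04,
        4.14958471e-03, -1.94673657e-05]), 'eef_pos': array([127.66076021, 508.99574653, 244.73428929]), 'ee_rot': array([-2.36279061e-04,  1.22615373e-01,  9.92454052e-01, -6.07048425e-04]), 'force': array([-0.72348325,  0.25818452,  0.75323347]), 'wrist_torque': array([-0.03982406,  0.0131456 , -0.01078445]), 'grip_force': 0.0, 'grip_width': 1.0036305793565563}
scene {'intrinsics': array([[369.10210519,   0.        , 316.93986328],
       [  0.        , 369.10210519, 201.12416596],
       [  0.        ,   0.        ,   1.        ]]), 'D': array([0.00330908, 0.        , 0.        , 0.        , 0.        ]), 'rvec': array([ 2.06099344,  0.69357369, -0.35050743]), 'tvec': array([-426.49836476,  -75.76738935, 1220.55266948])}
side {'intrinsics': array([[500.904
[... 242 characters left out ...]
079, -0.21190221,  0.1342754 ]), 'tvec': array([-504.38725379,  135.74382295, 1153.08389361])}
wrist {'intrinsics': array([[291.37071271,   0.        , 319.15115745],
       [  0.        , 291.37071271, 199.01617261],
       [  0.        ,   0.        ,   1.        ]]), 'D': array([0.00459915, 0.        , 0.        , 0.        , 0.        ]), 'T_tool_cam': array([[ 1.00463879e-03, -9.56692119e-01, -2.91099947e-01,
         7.35718900e+01],
       [ 9.99999370e-01,  8.15513096e-04,  7.71017669e-04,
         4.83139065e-01],
       [-5.00230709e-04, -2.91100539e-01,  9.56692336e-01,
        -1.29155414e+02],
       [ 0.00000000e+00,  0.00000000e+00,  0.00000000e+00,
         1.00000000e+00]])}
```

View pics/scene0.png

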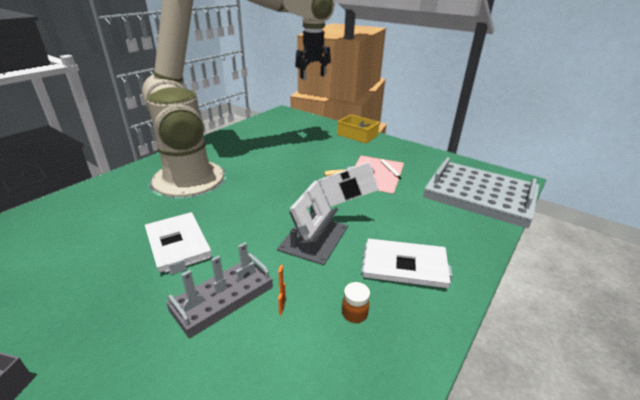

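View pics/side0.png

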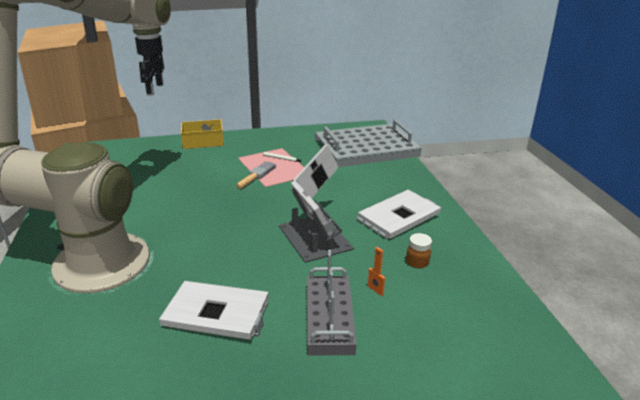

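View pics/wrist0.png

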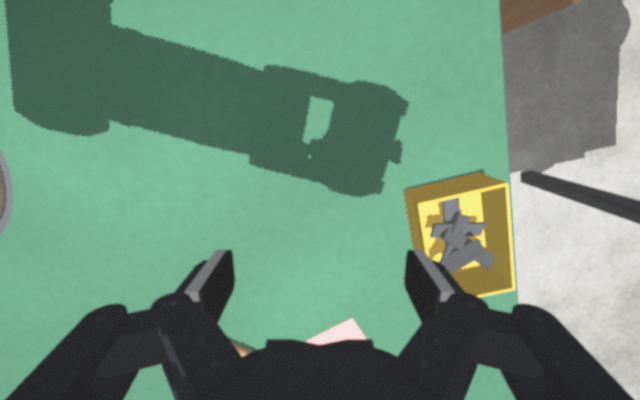

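The three views show the mask standing open on the dark easel: scene (318,215), side (318,205). The rack is at scene (220,290) and side (330,315), with three shanks standing in it. The orange decoy is at scene (282,290), the jar at scene (356,303), and the brush on the pink sheet. Two larger closed masks lie on the bench.

```bash
cat > h.py <<'E'
from rig import *
import cv2, numpy as np
from scipy.spatial.transform import Rotation as R
def toolpose(s):
    q=s["ee_rot"]; return R.from_quat([q[1],q[2],q[3],q[0]]).as_matrix(), np.array(s["eef_pos"])
def cam(n,s=None):
    c=get_calibration(n); K,D=np.array(c["intrinsics"]),np.array(c["D"])
    if n=="wrist":
        Rt,p=toolpose(s); T=np.array(c["T_tool_cam"]); Rwc=Rt@T[:3,:3]; o=Rt@T[:3,3]+p
        U,_,V=np.linalg.svd(Rwc); Rc=(U@V).T; return K,D,Rc,-Rc@o
    Rc=cv2.Rodrigues(np.array(c["rvec"]))[0]; return K,D,Rc,np.array(c["tvec"])
def ray(c,uv):
    K,D,Rc,t=c; x=cv2.undistortPoints(np.array([[uv]],float),K,D)[0,0]
    d=Rc.T@np.array([x[0],x[1],1]); return -Rc.T@t, d/np.linalg.norm(d)
def onz(c,uv,z=0):
    o,d=ray(c,uv); return o+d*(z-o[2])/d[2]
def tri(*cu):
    A=np.zeros((3,3)); b=np.zeros(3); L=[]
    for c,uv in cu:
        o,d=ray(c,uv); P=np.eye(3)-np.outer(d,d); A+=P; b+=P@o; L.append((o,P))
    x=np.linalg.solve(A,b); return x, [round(float(np.linalg.norm(P@(x-o))),1) for o,P in L]
def proj(c,X):
    return cv2.projectPoints(np.atleast_2d(np.array(X,float)),cv2.Rodrigues(c[2])[0],c[3],c[0],c[1])[0].reshape(-1,2)
def snap(n,name):
    s=sense(); im=capture(n); bgr=im[:,:,::-1].copy(); cv2.imwrite(f"pics/{name}.png",bgr)
    np.savez(f"pics/{name}.npz",pos=s["eef_pos"],rot=s["ee_rot"]); return cam(n,s),bgr
def load(name):
    z=np.load(f"pics/{name}.npz"); return cam("wrist",dict(eef_pos=z["pos"],ee_rot=z["rot"])), cv2.imread(f"pics/{name}.png")
E
python3 - <<'E'
from h import *
np.set_printoptions(precision=0,suppress=True)
a=cam("scene");b=cam("side")
print("cams",-a[2].T@a[3],-b[2].T@b[3])
for uv in [(279,250),(310,220),(347,232),(323,261),(170,308),(187,331),(271,289),(258,262)]: print("sc",uv,onz(a,uv))
for uv in [(279,227),(307,258),(352,241),(322,215),(308,352),(354,352),(352,276),(308,276)]: print("sd",uv,onz(b,uv))
print("jar",onz(a,(356,318)),onz(b,(418,262)),onz(a,(150,240)))
i1=cv2.imread("pics/scene0.png")[150:350,140:440];i2=cv2.imread("pics/side0.png")[130:360,240:460]
cv2.imwrite("pics/c.png",np.hstack([cv2.resize(i1,(460,307)),cv2.resize(i2,(294,307))]) if 0 else cv2.resize(i1,(800,533),interpolation=2))
cv2.imwrite("pics/d.png",cv2.resize(i2,(574,600),interpolation=2))
E
```

```text
cams [ 967. -602.  616.] [  298. -1003.   713.]
sc (279, 250) [476. -85.   0.]
sc (310, 220) [460.  64.   0.]
sc (347, 232) [572.  82.   0.]
sc (323, 261) [587. -50.   0.]
sc (170, 308) [ 418. -361.    0.]
sc (187, 331) [ 494. -376.    0.]
sc (271, 289) [ 549. -194.    0.]
sc (258, 262) [ 465. -149.    0.]
sd (279, 227) [435.  67.   0.]
sd (307, 258) [480. -76.   0.]
sd (352, 241) [603. -29.   0.]
sd (322, 215) [556. 103.   0.]
sd (308, 352) [ 426. -362.   -0.]
sd (354, 352) [ 510. -379.    0.]
sd (352, 276) [ 566. -161.    0.]
sd (308, 276) [ 469. -142.    0.]
jar [ 741. -147.    0.] [ 732. -142.    0.] [ 188. -259.    0.]
```

View pics/c.png

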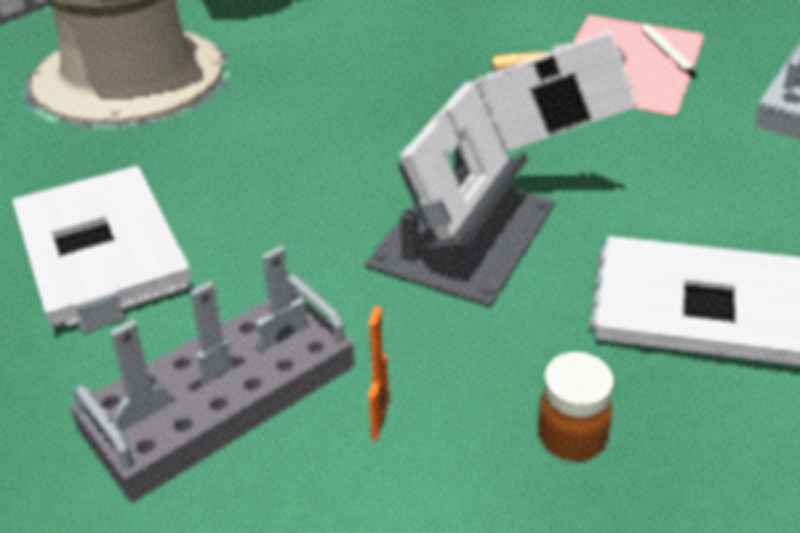

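The enlarged scene crop shows the three parts in the rack. The near one (125,370) has sloping shoulders, so it looks round. The middle one (210,330) is narrow. The far one (280,290) has square shoulders, so it is probably the bracket. I'll go and look from above the rack.

```bash
cat >> h.py <<'E'
def plan(pt,Rt,n,s=None,frm=None):
    """constant row (7 values w/o grip) that repeated n times brings the tool to pt,Rt"""
    R0,p0=frm if frm else toolpose(s or sense())
    w=R.from_matrix(R0.T@Rt).as_rotvec()/n; E=R.from_rotvec(w).as_matrix()
    M=np.zeros((3,3)); Q=R0.copy()
    for k in range(n): M+=Q; Q=Q@E
    d=np.linalg.solve(M,np.array(pt,float)-p0)
    r=np.r_[d/50,w/0.15]; print("n",n,"row",np.round(r,3).tolist(),"max",round(float(abs(r).max()),2)); return r
def down(yaw):  # tool z down, tool x at yaw(deg)
    a=np.radians(yaw); x=np.array([np.cos(a),np.sin(a),0]); z=np.array([0,0,-1.]); return np.c_[x,np.cross(z,x),z]
E
python3 - <<'E'
from h import *
plan([497,-235,290],down(76),20)
E
```

```text
n 20 row [-0.916, -0.109, -0.045, -0.0, 0.0, 0.523] max 0.92
```

Call:
arm_command(steps=[[[1,-0.92,-0.11,-0.3,0,0,0.52],[1,-0.92,-0.11,-0.3,0,0,0.52],[1,-0.92,-0.11,-0.3,0,0,0.52],[1,-0.92,-0.11,0,0,0,0.52],[1,-0.92,-0.11,0,0,0,0.52],[1,-0.92,-0.11,0,0,0,0.52],[1,-0.92,-0.11,0,0,0,0.52],[1,-0.92,-0.11,0,0,0,0.52]]])

```text
time_s: 1.15
eef_pos: [421.6, 290.8, 290.0]
ee_rot: [-0.0, 0.422, 0.906, -0.0]
force: [0.1, 1.2, -0.4]
grip_width: 0.997
grip_force: 0.0
```

Call:
arm_command(steps=[[[1,-0.92,-0.11,0,0,0,0.52],[1,-0.92,-0.11,0,0,0,0.52],[1,-0.92,-0.11,0,0,0,0.52],[1,-0.92,-0.11,0,0,0,0.52],[1,-0.92,-0.11,0,0,0,0.52],[1,-0.92,-0.11,0,0,0,0.52]]])

```text
time_s: 1.9
eef_pos: [525.0, 35.4, 290.0]
ee_rot: [-0.0, 0.621, 0.784, -0.0]
force: [0.5, 0.4, 0.5]
grip_width: 1.005
grip_force: 0.0
```

Call:
arm_command(steps=[[[1,-0.92,-0.11,0,0,0,0.52],[1,-0.92,-0.11,0,0,0,0.52],[1,-0.92,-0.11,0,0,0,0.52],[1,-0.92,-0.11,0,0,0,0.52],[1,-0.92,-0.11,0,0,0,0.52],[1,-0.92,-0.11,0,0,0,0.52],[1,0,0,0,0,0,0],[1,0,0,0,0,0,0]]])

```text
time_s: 2.9
eef_pos: [502.6, -237.1, 290.1]
ee_rot: [-0.0, 0.785, 0.62, 0.0]
force: [-0.3, -0.1, 1.1]
grip_width: 1.0
grip_force: 0.0
```

Run:
```python
from h import *
s=sense(); print(s["time_s"],s["joints"].round(2),s["eef_pos"].round(1),toolpose(s)[0].round(3).tolist())
snap("wrist","w1")
```

```text
2.9 [-0.65  0.35  1.32  0.    1.46 -0.42] [ 502.6 -237.1  290.1] [[0.232, 0.973, -0.0], [0.973, -0.232, 0.001], [0.0, -0.0, -1.0]]
```

View pics/w1.png

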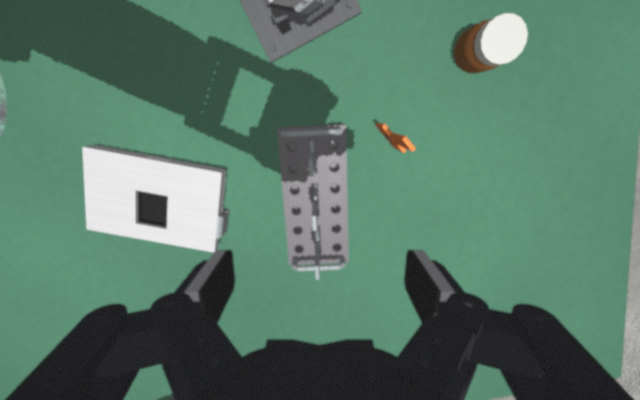

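The wrist view shows the rack at (315,200), with its long axis nearly vertical in the image and the shanks along its centre line. The upper (+y) slot is in shadow. Next, one enlarged scene crop to identify the parts, plus rack geometry from w1.

Run:
```python
from h import *
np.set_printoptions(precision=1,suppress=True)
c,im=load("w1")
i1=cv2.imread("pics/scene0.png")[230:335,160:280]
i1=cv2.resize(i1,(480,420),interpolation=cv2.INTER_CUBIC)
i2=cv2.resize(np.clip(im[115:285,265:365].astype(float)*1.5,0,255).astype(np.uint8),(320,544),interpolation=cv2.INTER_CUBIC)
o=np.zeros((544,800,3),np.uint8);o[:420,:480]=i1;o[:,480:]=i2;cv2.imwrite("pics/id.png",o)
# rack top by colour: low saturation region
hsv=cv2.cvtColor(im,cv2.COLOR_BGR2HSV); m=((hsv[:,:,1]<70)).astype(np.uint8)*255
m[:, :265]=0;m[:,365:]=0;m[:115]=0;m[285:]=0
cs=max(cv2.findContours(m,0,2)[0],key=cv2.contourArea); r=cv2.minAreaRect(cs); print(r,cv2.contourArea(cs))
for p in cv2.boxPoints(r): print(p,onz(c,p,28))
```

```text
((314.94091796875, 202.03945922851562), (156.03399658203125, 71.35418701171875), 87.20729064941406) 9523.5
[275.5 125.9] [ 460.8 -169.9   28. ]
[346.8 122.4] [ 552.  -187.1   28. ]
[354.4 278.2] [ 516.2 -415.5   28. ]
[283.1 281.7] [ 408.6 -396.2   28. ]
```

View pics/id.png

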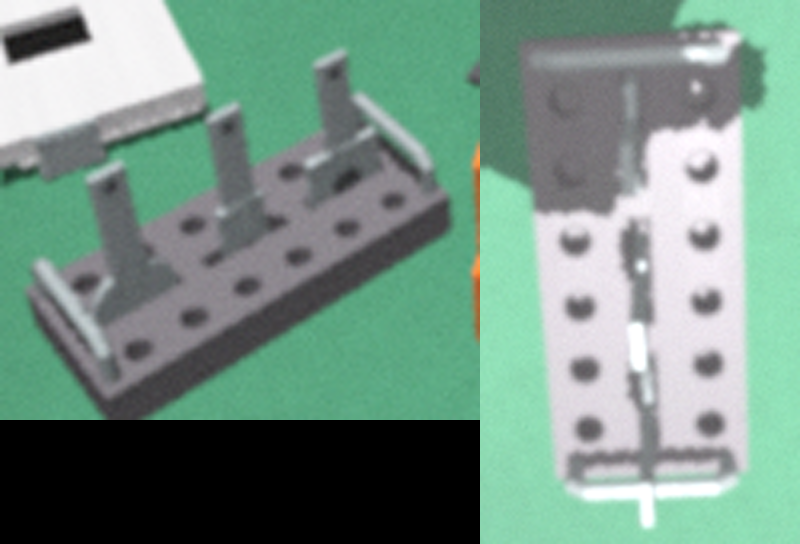

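The crop confirms it. The far (+y) part has square shoulders and is the bracket, with its shank top at crop (332,58). The middle part is the strip and the near part the round link.

Run:
```python
from h import *
np.set_printoptions(precision=1,suppress=True)
c,im=load("w1"); a=cam("scene"); b=cam("side")
P=[onz(c,p,28) for p in [(278.4,129),(289.1,265),(346.3,133.8),(347.8,261.9)]]
for p in P: print(p)
l=P[1]-P[0]; r=P[3]-P[2]; print("dirs",np.degrees(np.arctan2(-l[1],-l[0])),np.degrees(np.arctan2(-r[1],-r[0])))
def ng(im):
    B,G,Rr=[im[:,:,i].astype(int) for i in range(3)]; return (G-Rr<25)
sc=cv2.imread("pics/scene0.png"); sd=cv2.imread("pics/side0.png")
for y in range(240,258): print(y,"".join(".#"[int(v)] for v in ng(sc)[y,228:262]))
for y in range(244,275): print(y,"".join(".#"[int(v)] for v in ng(sd)[y,318:346]))
# profile in wrist
g=cv2.cvtColor(im,6)
for y in range(126,182,2): print(y,g[y,303:323])
```

```text
[ 463.3 -174.6   28. ]
[ 425.1 -370.6   28. ]
[ 548.5 -201.2   28. ]
[ 512.1 -385.9   28. ]
dirs 78.94160401016677 78.86766450375987
240 ..................................
241 ..................................
242 ..................................
243 ................##................
244 ..............####................
245 ............######................
246 ...........#######................
247 ...........#######................
248 ...........########...............
249 ...........########...............
250 ............#######...............
251 ............#######...............
252 ............#######...............
253 ............########..............
254 ............############..........
255 ............#############.........
256 ............##############........
257 .............##############.......
244 ############################
245 ############################
246 ############################
247 ############################
248 ############################
249 ############################
250 ############################
251 ############################
2
[... 2346 characters left out ...]
163]
166 [ 77  78  79  81  84  93  98 106 104  99  93  87 106 125 142 155 163 164
 163 162]
168 [ 82  79  79  86  95 106 107 106 105 102  94  88  93 107 131 154 161 162
 163 163]
170 [ 78  82  80  83  87  94 100 107 109 107 108 107  96 102 125 151 160 162
 161 162]
172 [ 78  75  80  78  78  83  95 101 107 110 120 121 116 116 135 154 161 160
 160 161]
174 [ 77  77  78  78  80  84  97 106 107 115 133 146 151 149 155 157 163 160
 160 162]
176 [ 80  79  82  87 106 125 130 132 136 139 146 156 159 164 164 163 161 159
 161 162]
178 [ 81  80  80  96 123 148 157 160 159 164 162 164 161 164 163 163 160 161
 161 161]
180 [ 81  84  94 114 137 154 162 161 160 162 164 163 162 165 164 161 161 162
 162 160]
```

Run:
```python
from h import *
np.set_printoptions(precision=1,suppress=True)
c,im=load("w1"); a=cam("scene"); b=cam("side")
rc=np.mean([[463.3,-174.6],[425.1,-370.6],[548.5,-201.2],[512.1,-385.9]],0)
yd=np.array([np.cos(np.radians(78.9)),np.sin(np.radians(78.9))]); xd=np.array([yd[1],-yd[0]])
X=onz(a,(242,244.7),118); print("scene z118",X,"rack c",rc,"slot+62",rc+62*yd)
print("side pred",proj(b,[X]),"wrist pred",proj(c,[X,np.r_[X[:2]+9*yd,118],np.r_[X[:2]-9*yd,118],np.r_[X[:2]+22*yd,56],np.r_[X[:2]-22*yd,56]]))
for r in (258,262,266): # side x at plane y of X
    o,d=ray(b,(329.0,r)); print(o+d*(X[1]-o[1])/d[1])
print(onz(c,(311.7,146),118),onz(c,(310.5,165),56))
```

```text
scene z118 [ 498.8 -218.6  118. ] rack c [ 487.2 -283.1] slot+62 [ 499.2 -222.2]
side pred [[330. 252.]] wrist pred [[310.9 168. ]
 [310.5 159.5]
 [311.3 176.5]
 [311.4 140.9]
 [313.1 176. ]]
[ 497.1 -218.6  103.2]
[ 497.3 -218.6   93.1]
[ 497.6 -218.6   82.8]
[ 505.1 -196.6  118. ] [ 494.8 -225.8   56. ]
```

Run:
```python
from h import *
c,im=load("w1"); print(tri((c,(310.3,168)),(cam("scene"),(242,244.7))))
plan([570,30,300],down(20),8)
print(toolpose(sense())[1])
plan([640,50,290],down(20),2,frm=(down(20),np.array([570,30,300.])))
```

```text
(array([ 498.28433073, -218.33604117,  117.5825569 ]), [0.2, 0.2])
n 8 row [0.654, -0.291, -0.024, -0.0, -0.0, 0.824] max 0.82
[ 502.71851462 -236.73908032  290.24520797]
n 2 row [0.726, 0.051, 0.1, 0.0, 0.0, 0.0] max 0.73
```

Call:
arm_command(steps=[[[1,0.65,-0.29,-0.02,0,0,0.82],[1,0.65,-0.29,-0.02,0,0,0.82],[1,0.65,-0.29,-0.02,0,0,0.82],[1,0.65,-0.29,-0.02,0,0,0.82],[1,0.65,-0.29,-0.02,0,0,0.82],[1,0.65,-0.29,-0.02,0,0,0.82],[1,0.65,-0.29,-0.02,0,0,0.82],[1,0.65,-0.29,-0.02,0,0,0.82]]])

```text
time_s: 3.95
eef_pos: [569.3, 30.2, 298.7]
ee_rot: [0.0, 0.985, 0.174, 0.0]
force: [-1.1, 0.2, 0.8]
grip_width: 1.001
grip_force: 0.0
```

Call:
arm_command(steps=[[[1,0,0,0,0,0,0],[1,0,0,0,0,0,0]]])

```text
time_s: 4.2
eef_pos: [568.7, 28.2, 298.3]
ee_rot: [0.0, 0.984, 0.176, -0.0]
force: [-1.3, -0.5, -0.8]
grip_width: 0.997
grip_force: 0.0
```

Run:
```python
from h import *
s=sense(); print(s["joints"].round(2),s["eef_pos"],s["dq"].round(3)); snap("wrist","e1")
```

```text
[-0.16  0.38  1.26 -0.    1.5   1.06] [568.67741198  28.16241878 298.25286774] [-0.02  -0.009  0.005 -0.001 -0.     0.004]
```

Call:
arm_command(steps=[[[1,0.73,0.05,0.1,0,0.5,0],[1,0.73,0.05,0.1,0,0.5,0],[1,0,0,0,0,0.5,0],[1,0,0,0,0,0,0],[1,0,0,0,0,0,0]]])

```text
time_s: 4.88
eef_pos: [639.3, 47.8, 291.6]
ee_rot: [-0.019, 0.978, 0.174, 0.11]
force: [1.3, -0.5, 0.1]
grip_width: 1.004
grip_force: 0.0
```

Run:
```python
from h import *
s=sense(); print(s["joints"].round(2),s["eef_pos"],s["dq"].round(3)); snap("wrist","e2")
a=cv2.imread("pics/e1.png");b=cv2.imread("pics/e2.png")
print(proj(load("e1")[0],[520,10,90]),proj(load("e2")[0],[520,10,90]))
o=np.hstack([a[0:400,120:520],b[0:400,120:520]]);cv2.imwrite("pics/e12.png",o)
```

```text
[-0.15  0.44  1.22  0.11  1.29  1.05] [639.32613781  47.79420187 291.55478568] [ 0.002  0.007 -0.003  0.001 -0.004  0.001]
[[319.36230192 218.07719937]] [[314.46124286 318.04778396]]
```

View pics/e12.png

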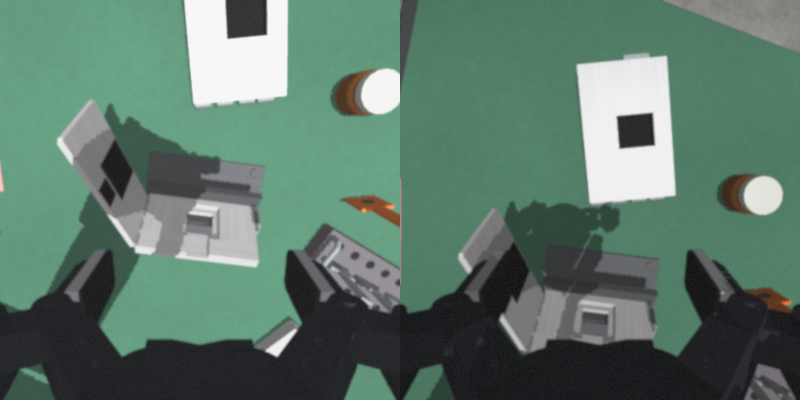

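The first view shows the leaf on the easel. Its top edge runs from (257,248) to (378,264) in full-frame pixels, the lid stands open at left, and the window is at (320,220). The second was tilted the wrong way, so I'll take a better one looking back at the slope.

Call:
arm_command(steps=[[[1,-0.2,0,0,0,-0.9,0],[1,-0.2,0,0,0,-0.9,0],[1,-0.2,0,0,0,-0.9,0],[1,-0.2,0,0,0,-0.9,0],[1,0,0,0,0,0,0],[1,0,0,0,0,0,0],[1,0,0,0,0,0,0]]])

```text
time_s: 5.8
eef_pos: [602.3, 34.4, 290.7]
ee_rot: [0.027, 0.973, 0.173, -0.153]
force: [0.4, -0.9, 0.1]
grip_width: 1.003
grip_force: 0.0
```

Run:
```python
from h import *
s=sense(); print(s["joints"].round(2),s["eef_pos"],s["dq"].round(3)); snap("wrist","e3")
a=cv2.imread("pics/e1.png");b=cv2.imread("pics/e3.png")
p=proj(load("e3")[0],[[520,10,90]])[0].astype(int); print(p)
A=a[140:290,240:400]; x0,y0=p[0]-95,p[1]-100; print(x0,y0); B=b[y0:y0+200,x0:x0+190]
o=np.zeros((600,800,3),np.uint8); A=cv2.resize(A,(400,375),interpolation=2);B=cv2.resize(B,(400,421),interpolation=2)
o[:375,:400]=A;o[:421,400:]=B; 
o=o[:421]; f=np.clip(o.astype(float)*1.3,0,255).astype(np.uint8); cv2.imwrite("pics/ee.png",f)
```

```text
[-0.08  0.65  0.9  -0.14  1.88  1.11] [602.32897564  34.43325914 290.73843231] [ 0.     0.002 -0.003 -0.002  0.007  0.   ]
[314 190]
219 90
```

View pics/ee.png

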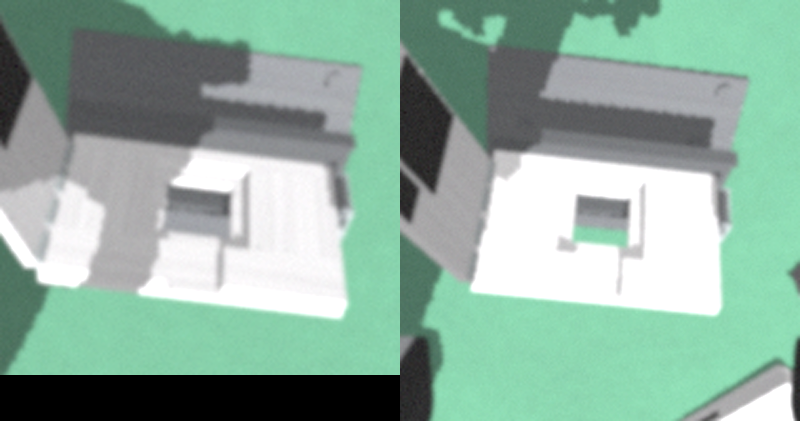

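The enlarged views show the leaf clearly. In view B the lower face corners are at about (495,150) and (715,172), and the top back corners at (470,292) and (718,315). The window is at (602,222) and the catch at (725,210). Next I'll fit the edges and triangulate the corners.

```bash
cat > edge.py <<'E'
from h import *
def fit(g,p,q,hw=5,n=40,lo=.08,hi=.92):
    p,q=np.array(p,float),np.array(q,float); d=(q-p)/np.linalg.norm(q-p); nn=np.array([-d[1],d[0]]); t=np.arange(-hw,hw+.01,.25); P=[]
    for s in np.linspace(lo,hi,n):
        c=p+s*(q-p); xy=(c+t[:,None]*nn).astype(np.float32)
        v=cv2.remap(g,xy[:,0][None],xy[:,1][None],cv2.INTER_LINEAR)[0].astype(float); v=np.convolve(v,np.ones(5)/5,'valid'); gr=np.abs(np.diff(v)); k=np.argmax(gr)
        if gr[k]>1.5: P.append(c+nn*(t[k+2]+.125))
    P=np.array(P,np.float32)
    for _ in range(2):
        vx,vy,x,y=cv2.fitLine(P,cv2.DIST_HUBER,0,.01,.01).ravel(); r=(P-[x,y])@[-vy,vx]; P=P[abs(r)<max(1,1.5*np.median(abs(r)))]
    return np.array([x,y]),np.array([vx,vy]),float(np.std(r)),len(P)
def inter(a,b):
    A=np.c_[a[1],-b[1]]; s=np.linalg.solve(A,b[0]-a[0]); return a[0]+s[0]*a[1]
E
python3 - <<'E'
from edge import *
np.set_printoptions(precision=2,suppress=True)
W={}
A=lambda x,y:(240+(x+.5)/2.5-.5,140+(y+.5)/2.5-.5)
B=lambda x,y:(219+(x-400+.5)/2.105-.5,90+(y+.5)/2.105-.5)
for n,f,bl,br,tr,tl in [("e1",A,(75,133),(328,165),(345,318),(40,285)),("e3",B,(495,150),(715,172),(718,315),(470,292))]:
    c,im=load(n); g=cv2.cvtColor(im,6)
    bl,br,tr,tl=[f(*p) for p in (bl,br,tr,tl)]
    lo=fit(g,bl,br,4); ri=fit(g,br,tr,3,lo=.6,hi=.93); to=fit(g,tl,tr,4)
    print(n,lo[2:],ri[2:],to[2:],"guess",np.r_[bl,br,tr,tl])
    W[n]=(c,inter(lo,ri),inter(to,ri),lo,to)
    print("BR",W[n][1],onz(c,W[n][1],50.1),"TR",W[n][2],onz(c,W[n][2],126.6))
    for l,z in ((lo,50.1),(to,126.6)):
        u=onz(c,l[0]-40*l[1],z);v=onz(c,l[0]+40*l[1],z);d=(v-u)*np.sign(v[1]-u[1]);print("yaw of y axis -90:",np.degrees(np.arctan2(d[1],d[0]))-90,u,v)
print("tri BR",tri((W["e1"][0],W["e1"][1]),(W["e3"][0],W["e3"][1])),"TR",tri((W["e1"][0],W["e1"][2]),(W["e3"][0],W["e3"][2])))
E
```

```text
e1 (0.2050810605287552, 40) (0.23210622370243073, 39) (0.1483958512544632, 30) guess [269.7 192.9 370.9 205.7 377.7 266.9 255.7 253.7]
BR [371.75 205.69] [547.29 -56.28  50.1 ] TR [379.55 267.4 ] [499.6  -72.33 126.6 ]
yaw of y axis -90: 12.798790763630194 [519.68  65.28  50.1 ] [543.69 -40.44  50.1 ]
yaw of y axis -90: 12.820532896545586 [475.98  31.42 126.6 ] [496.53 -58.86 126.6 ]
e3 (0.18513348698616028, 40) (0.24669785797595978, 40) (0.18453025817871094, 40) guess [263.87 161.   368.38 171.45 369.81 239.38 251.99 228.45]
BR [368.57 172.63] [547.37 -56.37  50.1 ] TR [371.63 239.59] [499.47 -71.79 126.6 ]
yaw of y axis -90: 12.757375307013845 [521.14  59.52  50.1 ] [544.55 -43.89  50.1 ]
yaw of y axis -90: 12.857026809588291 [472.43  46.67 126.6 ] [493.9 -47.4 126.6]
tri BR (array([547.25, -56.4 ,  49.87]), [0.1, 0.1]) TR (array([499.53, -72.06, 126.61]), [0.3, 0.3])
```

```bash
cat >> h.py <<'E'
YAW=np.radians(12.8); EX=np.array([np.cos(YAW),np.sin(YAW),0]); EY=np.array([-np.sin(YAW),np.cos(YAW),0]); EZ=np.array([0,0,1.])
UP=-np.cos(np.radians(65))*EX+np.sin(np.radians(65))*EZ; OUT=np.sin(np.radians(65))*EX+np.cos(np.radians(65))*EZ
SEAT=np.array([547.3,-56.35,50.0])+70*EY-12*OUT
def M(x,y,z): return SEAT+(45-x)*UP+y*EY+z*OUT     # mask point at start pose
RT=np.c_[EY,np.cross(-UP,EY),-UP]                  # tool: x=+EY, z down-slope
E
python3 - <<'E'
from edge import *
np.set_printoptions(precision=1,suppress=True)
print(SEAT,RT)
pts=[M(45,70,12),M(45,-70,12),M(-45,-70,12),M(-45,70,0),M(-45,-70,0),M(-10,-17,5),M(-10,17,5),M(28,17,5),M(28,-17,5),M(-21,-25,12),M(-21,-13,12),M(-45,-13,12)]
ex=[SEAT+33*OUT+6*UP+75*EY,SEAT+33*OUT+6*UP-75*EY]
for n in ("e1","e3"):
    c,im=load(n); p=proj(c,pts+ex)
    k=4; x0,y0=240,130; cr=cv2.resize(im[y0:y0+150,x0:x0+150],None,fx=k,fy=k,interpolation=2)
    for q in p: cv2.circle(cr,tuple(int(v) for v in ((q-[x0,y0]+.5)*k-.5)),3,(0,0,255),-1)
    cv2.imwrite(f"pics/chk_{n}.png",cr); print(n,p)
a=cv2.imread("pics/chk_e1.png");b=cv2.imread("pics/chk_e3.png");cv2.imwrite("pics/chk.png",cv2.resize(np.hstack([a,b]),(800,400),interpolation=cv2.INTER_AREA))
E
```

```text
[521.2   9.5  44.9] [[-0.2  0.9  0.4]
 [ 1.   0.2  0.1]
 [ 0.   0.4 -0.9]]
e1 [[269.3 192.7]
 [371.8 205.7]
 [378.1 259.8]
 [254.8 251.6]
 [375.5 266. ]
 [331.6 234.8]
 [304.2 231.5]
 [306.9 210. ]
 [332.3 213.2]
 [338.9 238.8]
 [328.9 237.6]
 [328.3 253.8]
 [264.7 182.9]
 [379.8 197.7]]
e3 [[263.4 160.6]
 [368.5 172.6]
 [370.9 234.6]
 [252.5 227.2]
 [368.3 238.5]
 [327.  206.9]
 [299.9 204.1]
 [302.5 178.8]
 [328.1 181.7]
 [333.9 212.8]
 [324.1 211.8]
 [323.2 229.9]
 [257.8 153.6]
 [376.9 167.4]]
```

View pics/chk.png

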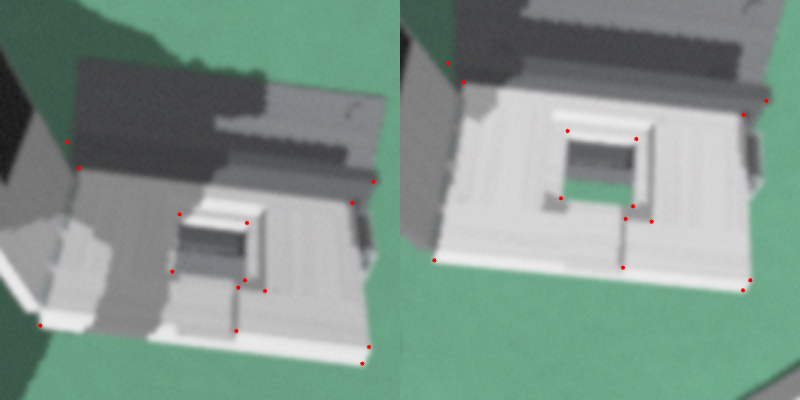

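The overlay shows the predicted mask, window and ledge points within about 1 px of the image in both views, so the mask pose is good. On to the grasp.

Run:
```python
from h import *
plan([498.4,-218.4,190],down(78.9),9)
```

```text
n 9 row [-0.546, 0.244, 0.318, -0.119, 0.211, -0.753] max 0.75
```

Call:
arm_command(steps=[[[1,-0.55,0.24,0.32,-0.12,0.21,-0.75],[1,-0.55,0.24,0.32,-0.12,0.21,-0.75],[1,-0.55,0.24,0.32,-0.12,0.21,-0.75],[1,-0.55,0.24,0.32,-0.12,0.21,-0.75],[1,-0.55,0.24,0.32,-0.12,0.21,-0.75],[1,-0.55,0.24,0.32,-0.12,0.21,-0.75],[1,-0.55,0.24,0.32,-0.12,0.21,-0.75],[1,-0.55,0.24,0.32,-0.12,0.21,-0.75]]])

```text
time_s: 6.85
eef_pos: [492.4, -189.3, 204.9]
ee_rot: [0.005, 0.807, 0.591, -0.018]
force: [0.8, 0.4, -0.8]
grip_width: 0.999
grip_force: 0.0
```

Call:
arm_command(steps=[[[1,-0.55,0.24,0.32,-0.12,0.21,-0.75],[1,0,0,0,0,0,0],[1,0,0,0,0,0,0]]])

```text
time_s: 7.22
eef_pos: [495.4, -218.2, 190.0]
ee_rot: [0.001, 0.774, 0.633, -0.001]
force: [0.4, 0.7, 0.3]
grip_width: 0.997
grip_force: 0.0
```

Run:
```python
from h import *
s=sense(); print(s["joints"].round(2),s["eef_pos"])
plan([498.4,-218.4,106],down(78.9),3)
c,im=snap("wrist","g1"); g=cv2.cvtColor(im,6)
e=np.array([498.4,-218.4,117.6]);yd=np.r_[np.cos(np.radians(78.9)),np.sin(np.radians(78.9)),0]
p=proj(c,[e,e+9*yd,e-9*yd]);print(p)
x,y=p[0].astype(int)
for r in range(y-30,y+32,3): print(r,g[r,x-14:x+15])
```

```text
[-0.63  0.4   1.53 -0.    1.21 -0.43] [ 495.43441102 -218.23670576  190.0003212 ]
n 3 row [0.004, 0.02, 0.56, 0.0, 0.009, -0.011] max 0.56
[[322.16305939 215.56584745]
 [322.1510665  203.9308088 ]
 [322.17480287 226.91785149]]
185 [ 77  78  76  79  76  80  76  77  77  76  74  79  84  89  87  85  87  96
 124 146 158 162 161 162 162 162 161 163 162]
188 [ 74  77  79  78  77  81  89  91  91  86  78  79  83  85  87  85  85 100
 124 144 158 162 160 163 161 161 162 162 160]
191 [ 78  74  75  77  86 104 133 148 144 124  92  81  86  85  86  83  87  96
 119 145 156 161 162 160 158 163 162 160 160]
194 [ 79  82  98 114 122 136 147 152 144 121  97  83  84  88  85  87  86  99
 121 147 154 160 162 160 160 162 162 163 159]
197 [ 77  77  80  86 100 126 148 155 146 127 103  94  87  84  85  84  88  98
 121 145 157 160 161 161 160 160 160 159 161]
200 [ 75  77  78  82  92 117 139 153 146 127 103  84  86  85  87  83  88  99
 119 145 155 161 159 159 159 160 158 159 162]
203 [ 74  77  79  92 117 142 154 155 150 130 105  87  84  91  89  87  92  98
 121 142 156 160 158 158 161 159 160 159 160]
206 [ 76  79
[... 1009 characters left out ...]
 78  79  74  75  80  82  84  85  82  92
 112 136 151 154 155 156 155 155 154 153 154]
233 [151 151 153 151 149 137 112  90  79  75  74  75  75  79  82  81  82  91
 108 134 147 151 152 154 153 154 154 153 153]
236 [151 151 152 153 149 144 128 104  84  76  76  73  78  82  83  83  83  91
 113 135 151 154 152 155 152 152 155 154 151]
239 [151 151 151 150 151 142 132 112  92  83  90  92  87  88  89  94  91  93
 110 134 147 151 151 154 153 153 150 153 150]
242 [151 152 149 152 151 152 151 142 125 101  98 103 103 115 142 165 154 125
 116 134 150 153 153 155 151 152 153 153 154]
245 [152 151 150 150 151 151 150 150 143 131 120 107 102  98 105 119 118 106
 115 135 147 149 152 150 150 150 151 152 149]
```

Call:
arm_command(steps=[[[1,0,0.03,0.57,0,0,-0.01],[1,0,0.02,0.57,0,0,-0.01],[1,0,0.02,0.56,0,0,-0.01],[1,0,0,0,0,0,0],[0,0,0,0,0,0,0],[0,0,0,0,0,0,0],[0,0,0,0,0,0,0],[0,0,0,0,0,0,0]]], squeeze=50)

```text
time_s: 8.28
eef_pos: [498.8, -219.7, 104.8]
ee_rot: [0.001, 0.772, 0.636, -0.002]
force: [0.3, 0.6, 0.7]
grip_width: 0.141
grip_force: 0.0
```

Call:
arm_command(steps=[[[0,0,0,0,0,0,0],[0,0,0,0,0,0,0],[0,0,0,0,0,0,0],[0,0,0,0,0,0,0]]])

```text
time_s: 8.78
eef_pos: [498.6, -219.6, 104.8]
ee_rot: [0.001, 0.772, 0.636, -0.002]
force: [-3.5, -0.6, 5.0]
grip_width: 0.051
grip_force: 50.1
```

Call:
arm_command(steps=[[[0,0,0,-0.4,0,0,0],[0,0,0,-0.8,0,0,0],[0,0,0,-0.8,0,0,0],[0,0,0,-0.8,0,0,0],[0,0,0,0,0,0,0],[0,0,0,0,0,0,0]]])

```text
time_s: 9.52
eef_pos: [498.6, -218.8, 243.2]
ee_rot: [-0.0, 0.772, 0.636, -0.002]
force: [0.3, 0.5, -1.6]
grip_width: 0.048
grip_force: 49.2
```

Run:
```python
from edge import *
np.set_printoptions(precision=1,suppress=True)
s=sense(); print(s["joints"].round(2),s["eef_pos"],s["grip_force"],s["grip_width"])
Rt,p=toolpose(s)
c,im=snap("scene","s2")
# expected: bracket end 13 mm behind TCP
E0=p-13*Rt[:,2]+1.3*Rt[:,0]; zz=Rt[:,2]; xx=Rt[:,0]
P=lambda l,w: proj(c,[E0+l*zz+w*xx])[0]
print("pred head corners",P(112,-22),P(112,22),P(62,22),P(62,-22),P(62,9),P(62,-9),P(30,9))
x,y=P(87,0).astype(int)
B,G,Rr=[im[:,:,i].astype(int) for i in range(3)]; m=(G-Rr<25)
for r in range(y-45,y+35): print(r,"".join(".#"[int(v)] for v in m[r,x-25:x+26]),x-25) if r%2==0 else None
```

```text
[-0.6  0.4  1.4 -0.   1.3 -0.4] [ 498.6 -218.8  243.2] 49.19665217399597 0.04781724224339146
pred head corners [231.5 239. ] [250.1 230.2] [248.1 210.3] [228.8 218.8] [242.6 212.7] [234.6 216.2] [241.1 199.1]
180 ######################################............. 214
182 ##########..#########################.............. 214
184 ########.....####################.................. 214
186 ######.......#################..................... 214
188 ###..........#################..................... 214
190 ..............################..................... 214
192 ..............#################.................... 214
194 ..............#################.................... 214
196 ..............#################.................... 214
198 ...............################.................... 214
200 .................#############..................... 214
202 ...................##########...................... 214
204 ...................##########...................... 214
206 ...................###########..................... 214
208 ...................###########.................
[... 808 characters left out ...]
..#########......................... 214
238 .................#####............................. 214
240 ................................................... 214
242 ................................................... 214
244 ................................................... 214
246 ................................................... 214
248 ................................................... 214
250 ................................................... 214
252 ................................................... 214
254 ..................................###.............. 214
256 ....#............................########.......... 214
258 ######..........................###########........ 214
```

```bash
cat > inhand.py <<'E'
from edge import *
np.set_printoptions(precision=2,suppress=True)
def run(camn,name,L=13.0,w0=0.0):
    s=sense(); Rt,p=toolpose(s); c,im=snap(camn,name)
    g=(128+im[:,:,1].astype(int)-im[:,:,2].astype(int)).clip(0,255).astype(np.uint8)
    E0=p-L*Rt[:,2]+w0*Rt[:,0]; xx,yy,zz=Rt.T
    co=(-c[2].T@c[3])-E0; fy=2.5*np.sign(co@yy); sx=np.sign(co@xx)
    F=lambda l,w,f: proj(c,[E0+l*zz+w*xx+f*yy])[0]
    for nm,(a,b) in dict(near=((62,sx*22,-fy),(112,sx*22,-fy)),far=((62,-sx*22,fy),(112,-sx*22,fy)),bot=((112,-22,fy),(112,22,fy))).items():
        A,B=F(*a),F(*b); l=fit(g,A,B,4,lo=.12,hi=.88); n=np.array([-l[1][1],l[1][0]])
        mmw=np.array([F(a[0],a[1]+1,a[2])-A,F(b[0],b[1]+1,b[2])-B]); mml=F(a[0]+1,a[1],a[2])-A
        dA,dB=(l[0]-A)@n,(l[0]-B)@n
        if nm!="bot": print(nm,"w shift mm at step,end",dA/(mmw[0]@n),dB/(mmw[1]@n),l[2:])
        else: print(nm,"len shift mm",dA/(mml@n),dB/(mml@n),l[2:])
E
python3 - <<'E'
from inhand import *
run("scene","s3")
E
```

```text
near w shift mm at step,end 0.39870546104443627 3.4068435924121347 (0.19399043917655945, 39)
far w shift mm at step,end 2.182087458184364 1.4153116010400026 (0.2713814675807953, 39)
bot len shift mm -1.7030910680594287 -1.5216266812238808 (0.30042433738708496, 40)
```

Run:
```python
from h import *
r=plan(M(-72,-1.6,60),RT,9); print(M(-72,-1.6,60))
```

```text
n 9 row [0.506, 0.028, 0.165, -0.321, 0.068, -0.303] max 0.51
[526.35022129   9.03342842 176.32368765]
```

Call:
arm_command(steps=[[[0,0.5,0.25,0.1,-0.32,0.07,-0.3],[0,0.5,0.2,0.1,-0.32,0.07,-0.3],[0,0.5,0.03,0.16,-0.32,0.07,-0.3],[0,0.5,0.03,0.16,-0.32,0.07,-0.3],[0,0.5,0.03,0.16,-0.32,0.07,-0.3],[0,0.5,0.03,0.16,-0.32,0.07,-0.3],[0,0.5,0,0.16,-0.32,0.07,-0.3],[0,0.5,0,0.16,-0.32,0.07,-0.3]]])

```text
time_s: 10.62
eef_pos: [543.4, -22.2, 190.7]
ee_rot: [0.12, 0.631, 0.751, 0.151]
force: [0.2, -0.4, -1.4]
grip_width: 0.042
grip_force: 49.1
```

Run:
```python
from h import *
plan(M(-72,-1.6,35),RT,3)
s=sense();print(s["joints"].round(2), s["eef_pos"])
```

```text
n 3 row [0.22, -0.271, 0.066, -0.106, 0.022, -0.107] max 0.27
[-0.35  0.24  1.8   0.28  0.79 -0.69] [543.43747344 -22.23265343 190.65986584]
```

Call:
arm_command(steps=[[[0,0.22,-0.27,0.07,-0.11,0.02,-0.11],[0,0.22,-0.27,0.07,-0.11,0.02,-0.11],[0,0.22,-0.27,0.07,-0.1,0.02,-0.1],[0,0,0,0,0,0,0],[0,0,0,0,0,0,0]]])

```text
time_s: 11.25
eef_pos: [505.8, 2.8, 166.8]
ee_rot: [0.136, 0.61, 0.762, 0.169]
force: [-0.0, 1.0, -1.8]
grip_width: 0.052
grip_force: 49.2
```

Run:
```python
from inhand import *
s=sense();print(s["joints"].round(2), s["eef_pos"])
Rt,p=toolpose(s); d=p-SEAT; print("mask coords x,y,z",45-d@UP,d@EY,d@OUT,"rot err",R.from_matrix(Rt.T@RT).as_rotvec())
run("scene","s4",w0=1.6)
a=cv2.imread("pics/s4.png"); c=cam("scene")
q=proj(c,[M(0,0,10)])[0].astype(int); print(q)
x0,y0=q[0]-50,q[1]-60; cr=cv2.resize(a[y0:y0+100,x0:x0+100],None,fx=6,fy=6,interpolation=2)
for P in [M(45,-70,12),M(-45,-70,12),M(45,70,12),M(-45,70,12),M(-45,-13,12),M(-45,13,12)]:
    v=proj(c,[P])[0]; cv2.circle(cr,tuple(int(t) for t in ((v-[x0,y0]+.5)*6)),3,(0,0,255),-1)
cv2.imwrite("pics/s4c.png",cr)
```

```text
[-0.34  0.18  1.97  0.38  0.65 -0.82] [505.78   2.76 166.76]
mask coords x,y,z -72.39639957499209 -3.16038522445796 36.51821073801603 rot err [ 0.  0. -0.]
near w shift mm at step,end -15.800172366248805 11.503607599617375 (0.20003938674926758, 7)
far w shift mm at step,end -2.6273464279607084 11.58192221820541 (0.13024675846099854, 13)Traceback (most recent call last):
  File "<stdin>", line 4, in <module>
  File "inhand.py", line 10, in run
    A,B=F(*a),F(*b); l=fit(g,A,B,4,lo=.12,hi=.88); n=np.array([-l[1][1],l[1][0]])
                       ~~~^^^^^^^^^^^^^^^^^^^^^^^
  File "edge.py", line 10, in fit
    vx,vy,x,y=cv2.fitLine(P,cv2.DIST_HUBER,0,.01,.01).ravel(); r=(P-[x,y])@[-vy,vx]; P=P[abs(r)<max(1,1.5*np.median(abs(r)))]
              ~~~~~~~~~~~^^^^^^^^^^^^^^^^^^^^^^^^^^^^
cv2.error: OpenCV(4.12.0) /io/opencv/modules/imgproc/src/linefit.cpp:618: error: (-215:Assertion failed) npoints2 >= 0 || npoints3 >= 0 in function 'fitLine'
```

Call:
arm_command(steps=[[[0,0.02,-0.1,0.06,0,0,0],[0,0.01,-0.1,0.06,0,0,0],[0,0,-0.1,0,0,0,0],[0,0,-0.1,0,0,0,0],[0,0,0,0,0,0,0],[0,0,0,0,0,0,0]]])

```text
time_s: 12.05
eef_pos: [489.9, 1.1, 152.9]
ee_rot: [0.136, 0.61, 0.762, 0.169]
force: [0.2, 0.2, -1.5]
grip_width: 0.048
grip_force: 49.1
```

```bash
cat >> h.py <<'E'
def mc(s=None):
    s=s or sense(); Rt,p=toolpose(s); d=p-SEAT; print("t",round(s["time_s"],2),"TCP in mask x,y,z",np.round([45-d@UP,d@EY,d@OUT],2),"rot",np.round(R.from_matrix(RT.T@Rt).as_rotvec(),3),"F up,ey,out",np.round([s["force"]@UP,s["force"]@EY,s["force"]@OUT],1),"j",s["joints"].round(2),"g",round(s["grip_width"],3),round(s["grip_force"],1))
E
python3 -c "
from h import *
mc()"
```

```text
t 12.05 TCP in mask x,y,z [-66.52  -1.3   16.23] rot [-0.001 -0.002  0.001] F up,ey,out [-1.4  0.1 -0.4] j [-0.36  0.17  2.03  0.41  0.62 -0.87] g 0.048 49.1
```

Call:
arm_command(steps=[[[0,0,-0.06,0,0,0,0],[0,0,-0.06,0,0,0,0],[0,0,0,0,0,0,0],[0,0,0,0,0,0,0]]])

```text
time_s: 12.55
eef_pos: [484.5, -0.1, 150.2]
ee_rot: [0.136, 0.61, 0.763, 0.169]
force: [-0.3, 0.5, -1.1]
grip_width: 0.05
grip_force: 49.2
```

```bash
python3 -c "
from h import *
mc()"
```

```text
t 12.55 TCP in mask x,y,z [-66.42  -1.21  10.1 ] rot [-0.001 -0.002  0.001] F up,ey,out [-0.9  0.5 -0.6] j [-0.36  0.16  2.04  0.42  0.61 -0.89] g 0.05 49.2
```

Call:
arm_command(steps=[[[0,0,-0.05,0,0,0,0],[0,0,0,0,0,0,0],[0,0,0,0,0,0,0]]])

```text
time_s: 12.92
eef_pos: [482.2, -0.6, 149.1]
ee_rot: [0.136, 0.61, 0.763, 0.169]
force: [0.4, -0.6, -1.2]
grip_width: 0.048
grip_force: 49.2
```

```bash
python3 -c "
from h import *
mc()"
```

```text
t 12.93 TCP in mask x,y,z [-66.41  -1.19   7.56] rot [-0.001 -0.002  0.001] F up,ey,out [-1.2 -0.6 -0.3] j [-0.37  0.16  2.05  0.42  0.61 -0.9 ] g 0.048 49.2
```

Call:
arm_command(steps=[[[0,0,0,0.04,0,0,0],[0,0,0,0,0,0,0],[0.5,0,0,0,0,0,0],[0.5,0,0,0,0,0,0],[0.5,0,0,0,0,0,0],[0.5,0,0,0,0,0,0],[0.5,0,0,0,0,0,0]]])

```text
time_s: 13.8
eef_pos: [483.1, -0.4, 147.3]
ee_rot: [0.136, 0.61, 0.763, 0.169]
force: [-0.2, 0.5, 0.2]
grip_width: 0.5
grip_force: 0.0
```

Call:
arm_command(steps=[[[0.5,0,0,-0.5,0,0,0],[0.5,0,0,-1,0,0,0],[0.5,0,0,-1,0,0,0],[0.5,0,0,-0.5,0,0,0],[0.5,0,0,0,0,0,0],[0.5,0,0,0,0,0,0]]])

```text
time_s: 14.55
eef_pos: [421.0, -14.0, 282.2]
ee_rot: [0.135, 0.61, 0.763, 0.169]
force: [-0.2, -0.2, -1.0]
grip_width: 0.502
grip_force: 0.0
```

Run:
```python
from h import *
mc()
c,im=snap("wrist","p1"); s,ims=snap("scene","s5"); d,imd=snap("side","d5")
q=proj(c,[M(0,0,10),M(-45,0,12)]);print(q)
x0,y0=[int(v) for v in q[0]-[75,75]]; x0=max(x0,0);y0=max(min(y0,250),0)
P=[M(-45,-70,12),M(45,-70,12),M(45,70,12)]+[M(10+x,y,10) for x,y in ((25,22),(25,-22),(-25,-22),(-25,-9),(-87,-9),(-87,9),(-25,9),(-25,22))]
o=[]
for cc,I in ((c,im),(s,ims)):
    q=proj(cc,[M(0,0,10)])[0]; k=[3,6][cc is s]; h=200//k; x0,y0=[int(v) for v in q-h]; x0=max(0,min(x0,640-2*h));y0=max(0,min(y0,400-2*h))
    C=cv2.resize(I[y0:y0+2*h,x0:x0+2*h],(400,400),interpolation=2); f=200/h
    for v in proj(cc,P): cv2.circle(C,tuple(int(t) for t in ((v-[x0,y0]+.5)*f)),2,(0,0,255),-1)
    o.append(C)
cv2.imwrite("pics/last.png",np.hstack(o))
```

```text
t 14.55 TCP in mask x,y,z [-213.5    -0.73    6.97] rot [ 0.    -0.001  0.001] F up,ey,out [-0.8 -0.1 -0.6] j [-0.48 -0.17  1.98  0.33  1.01 -0.83] g 0.502 0.0
[[320.82228686 174.68114913]
 [322.97027136 183.73930613]]
```

View pics/last.png

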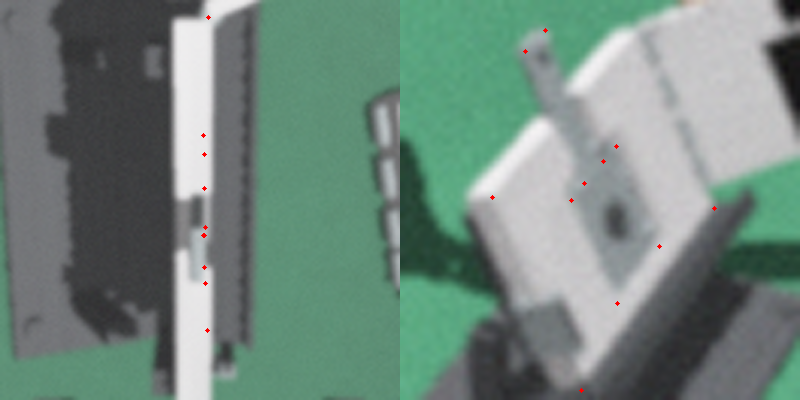

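The last view shows the bracket in the pocket with its shank out of the top, within a few mm of the predicted outline. Now the lid: shut the fingers and go round to its outer side.

Call:
arm_command(steps=[[[0,0.8,0.39,0,0,0,0],[0,0.8,0.39,0,0,0,0],[0,0.8,0.39,0,0,0,0],[0,0.8,0.39,0,0,0,0],[0,0,0,0.9,0,0,0],[0,0,0,0.9,0,0,0],[0,0,0,0.9,0,0,0],[0,0,0,0.9,0,0,0]]])

```text
time_s: 15.7
eef_pos: [529.4, 174.4, 150.6]
ee_rot: [0.135, 0.609, 0.763, 0.168]
force: [0.7, 0.6, 0.2]
grip_width: 0.002
grip_force: 0.0
```

Run:
```python
from h import *
mc()
y0,z0=160,85
for th,r in ((2.05,85),(1.8,85),(1.57,85),(1.35,88),(1.1,92),(.85,98),(.6,105),(.4,112),(.2,118),(.07,120),(0,120)):
    C=np.array([70,12])+r*np.array([-np.cos(th),np.sin(th)])+6*np.array([np.sin(th),np.cos(th)])
    print(th,"centre y,z",(C+[11,14.5 if th<1.57 else 0]).round(1))
```

```text
t 15.7 TCP in mask x,y,z [-31.94 159.01  85.06] rot [ 0.001 -0.002  0.001] F up,ey,out [-0.1  0.5  0.8] j [ 0.08  0.3   1.85  0.11  0.56 -0.22] g 0.002 0.0
2.05 centre y,z [125.5  84.7]
1.8 centre y,z [106.2  93.4]
1.57 centre y,z [86.9 97. ]
1.35 centre y,z [ 67.6 113.7]
1.1 centre y,z [ 44.6 111.2]
0.85 centre y,z [ 20.8 104.1]
0.6 centre y,z [-2.3 90.7]
0.4 centre y,z [-19.8  75.6]
0.2 centre y,z [-33.5  55.8]
0.07 centre y,z [-38.3  40.9]
0 centre y,z [-39.   32.5]
```

Call:
arm_command(steps=[[[0,-0.34,0,0.06,0,0,0],[0,-0.34,0,0,0,0,0],[0,-0.2,0.08,0,0,0,0],[0,-0.2,0.08,0,0,0,0],[0,-0.2,0.04,0,0,0,0],[0,-0.2,0.04,0,0,0,0],[0,-0.2,0.1,0,0,0,0],[0,-0.2,0.1,0,0,0,0]]])

```text
time_s: 16.7
eef_pos: [571.0, 86.4, 159.9]
ee_rot: [0.136, 0.61, 0.762, 0.169]
force: [-0.6, 0.1, 0.1]
grip_width: -0.001
grip_force: 0.1
```

Call:
arm_command(steps=[[[0,-0.2,0.03,0,0,0,0],[0,-0.22,0.02,0,0,0,0],[0,-0.24,-0.06,0,0,0,0],[0,-0.24,-0.06,0,0,0,0],[0,-0.24,-0.13,0,0,0,0],[0,-0.24,-0.13,0,0,0,0],[0,0,0,0,0,0,0],[0,0,0,0,0,0,0]]])

```text
time_s: 17.7
eef_pos: [571.2, 16.5, 152.8]
ee_rot: [0.136, 0.61, 0.762, 0.169]
force: [0.3, -0.0, -0.4]
grip_width: 0.002
grip_force: 0.0
```

Run:
```python
from h import *
mc()
```

```text
t 17.7 TCP in mask x,y,z [-31.53  -4.26  91.24] rot [-0.001 -0.002  0.001] F up,ey,out [-0.5 -0.1  0.1] j [-0.26  0.33  1.81  0.33  0.64 -0.71] g 0.002 0.0
```

Call:
arm_command(steps=[[[0,-0.18,-0.15,0,0,0,0],[0,-0.18,-0.15,0,0,0,0],[0,-0.13,-0.2,0,0,0,0],[0,-0.13,-0.2,0,0,0,0],[0,-0.08,-0.2,0,0,0,0],[0,0,0,0,0,0,0],[0,0,0,0,0,0,0]]])

```text
time_s: 18.58
eef_pos: [539.3, -26.6, 134.0]
ee_rot: [0.136, 0.609, 0.763, 0.169]
force: [-0.0, 0.9, -0.9]
grip_width: -0.001
grip_force: 0.0
```

Run:
```python
from h import *
mc()
```

```text
t 18.57 TCP in mask x,y,z [-31.6  -39.2   46.42] rot [-0.001 -0.002  0.001] F up,ey,out [-0.9  0.9 -0.2] j [-0.38  0.3   1.91  0.43  0.61 -0.91] g -0.001 0.0
```

Call:
arm_command(steps=[[[0,0,-0.06,0,0,0,0],[0,0,-0.06,0,0,0,0],[0,0,-0.06,0,0,0,0],[0,0,0,0,0,0,0],[0,0,0,0,0,0,0]]])

```text
time_s: 19.2
eef_pos: [531.6, -28.4, 130.3]
ee_rot: [0.137, 0.61, 0.762, 0.169]
force: [4.9, 2.3, 0.8]
grip_width: -0.0
grip_force: 2.2
```

Run:
```python
from h import *
mc()
```

```text
t 19.2 TCP in mask x,y,z [-31.67 -39.3   37.64] rot [-0.002 -0.002  0.001] F up,ey,out [-1.5  1.2  5.1] j [-0.39  0.29  1.93  0.45  0.6  -0.94] g -0.0 2.2
```

Call:
arm_command(steps=[[[0,0,-0.04,0,0,0,0],[0,0,-0.04,0,0,0,0],[0,0,0,0,0,0,0],[0,0,0,0,0,0,0]]])

```text
time_s: 19.7
eef_pos: [527.4, -29.3, 128.1]
ee_rot: [0.136, 0.61, 0.763, 0.169]
force: [-0.2, -1.1, -0.2]
grip_width: 0.003
grip_force: 0.0
```

Run:
```python
from h import *
mc()
```

```text
t 19.7 TCP in mask x,y,z [-31.46 -39.24  32.87] rot [-0.    -0.002  0.001] F up,ey,out [ 0.  -1.  -0.5] j [-0.39  0.29  1.94  0.45  0.59 -0.95] g 0.003 0.0
```

Call:
arm_command(steps=[[[0,0,-0.03,0,0,0,0],[0,0,-0.03,0,0,0,0],[0,0,0,0,0,0,0]]])

```text
time_s: 20.08
eef_pos: [525.5, -29.8, 127.3]
ee_rot: [0.137, 0.61, 0.762, 0.169]
force: [5.7, 3.4, -1.9]
grip_width: 0.001
grip_force: 2.7
```

Run:
```python
from h import *
mc()
```

```text
t 20.07 TCP in mask x,y,z [-31.6  -39.31  30.75] rot [-0.002 -0.002  0.001] F up,ey,out [-4.4  2.   4.9] j [-0.4   0.29  1.95  0.46  0.59 -0.96] g 0.001 2.7
```

Call:
arm_command(steps=[[[0,0,-0.04,0,0,0,0],[0,0,0,0,0,0,0]]])

```text
time_s: 20.32
eef_pos: [524.9, -30.1, 127.6]
ee_rot: [0.138, 0.61, 0.762, 0.17]
force: [12.6, 8.6, 1.1]
grip_width: 0.001
grip_force: 6.5
```

Run:
```python
from h import *
mc()
```

```text
t 20.32 TCP in mask x,y,z [-32.09 -39.42  30.28] rot [-0.006 -0.003  0.002] F up,ey,out [-5.   5.6 13.3] j [-0.4   0.28  1.95  0.46  0.58 -0.97] g 0.001 6.5
```

Call:
arm_command(steps=[[[0,0,0.2,0,0,0,0],[0,0,0.1,-0.5,0,0,0],[0,0,0,-1,0,0,0],[0,0,0,-0.8,0,0,0],[0.5,0,0,0,0,0,0],[0.5,0,0,0,0,0,0],[0.5,0,0,0,0,0,0]]])

```text
time_s: 21.2
eef_pos: [488.8, -37.7, 235.4]
ee_rot: [0.135, 0.61, 0.763, 0.169]
force: [-0.6, -0.5, -0.4]
grip_width: 0.5
grip_force: 0.0
```

Run:
```python
from edge import *
np.set_printoptions(precision=1,suppress=True)
mc()
c,im=snap("wrist","q1"); g=cv2.cvtColor(im,6)
P=[M(-45,-70,0),M(-45,70,0),M(-45,-70,18),M(-45,70,18),M(-87+10,0,7.5)]
p=proj(c,P);print(p)
for i,j,z in((0,1,M(-45,0,0)[2]),(2,3,M(-45,0,18)[2])):
    for lo,hi in((.05,.4),(.6,.95)):
        try:
            l=fit(g,p[i],p[j],4,lo=lo,hi=hi); n=np.array([-l[1][1],l[1][0]]); m=p[i]+(lo+hi)/2*(p[j]-p[i]); print(i,j,lo,"px dev",(l[0]-m)@n, l[2:])
        except Exception as e: print("x")
# lid check in scene
s,im2=snap("scene","s6"); print(proj(s,[M(-45,-70,18),M(36,-70,18),M(36,70,18),M(-45,70,18)]))
```

```text
t 21.2 TCP in mask x,y,z [-145.4  -38.8   42.4] rot [ 0. -0.  0.] F up,ey,out [-0.1 -0.4 -0.8] j [-0.5  0.1  1.9  0.3  0.9 -0.9] g 0.5 0.0
[[268.7 239.1]
 [258.7  60.3]
 [289.6 239.1]
 [283.8  60.3]
 [266.6 164.9]]
0 1 0.05 px dev 0.7582392396073194 (0.2706663906574249, 33)
0 1 0.6 px dev 0.8707066550040927 (0.12203146517276764, 40)
2 3 0.05 px dev 1.6460345065452202 (0.4985368549823761, 32)
2 3 0.6 px dev -0.12390450070602549 (0.17260262370109558, 40)
[[295.8 207.7]
 [309.1 236.6]
 [331.1 206.7]
 [320.  180.2]]
```

Run:
```python
from h import *
im=cv2.imread("pics/q1.png"); g=cv2.cvtColor(im,6)
for r in (75,100,130,200,215,230): print(r,g[r,256:312])
```

```text
75 [ 79  76 118 179 221 232 232 233 233 232 232 229 230 230 229 230 230 230
 230 230 230 229 229 231 231 230 229 221 199 167 152 146 147 153 153 154
 155 153 149 141 121 110 109 107 108 108 108 103  90  82  91  99 103 103
 110 111]
100 [ 63  62  65  91 139 196 224 232 233 232 232 232 229 230 229 228 229 228
 228 229 229 229 229 230 230 230 230 227 218 193 167 155 155 155 155 156
 153 155 150 146 133 116 108 109 107 107 101  92  76  75  88 100 106 105
 106 108]
130 [ 60  63  62  63  70 106 163 213 227 229 230 230 230 228 225 226 226 225
 226 226 227 226 228 229 229 230 230 230 227 218 193 169 156 154 155 153
 155 153 153 151 142 129 114 108 107 107 107 106 100  91  87  96 102 105
 103 110]
200 [ 55  60  67  82  99 113 117 117 124 140 183 216 224 226 225 225 223 222
 220 216 210 198 192 187 178 164 158 156 148 140 137 134 134 143 150 153
 153 156 156 156 157 152 140 120 110 107 108 107  99  87  74  85  97 103
 108 108]
215 [127 127 125 127 121 108  89  67  59  66 109 171 215 227 227 227 226 224
 225 225 224 224 224 224 224 226 227 226 228 227 228 225 214 187 166 157
 154 154 151 138 109  75  57  61  72  99 119 127 125 128 128 125 127 124
 127 128]
230 [129 127 126 122 114 111 113 108 103  99  97 131 183 217 226 227 227 227
 225 225 222 223 224 223 223 225 224 227 228 228 228 227 221 204 173 149
 134 131 126 129 128 131 128 130 128 129 127 128 128 129 129 130 129 129
 127 130]
```

Call:
arm_command(steps=[[[0.5,0.7,-0.33,0.2,0,0,0],[0.5,0.71,-0.34,0.2,0,0,0],[0.5,0,0,0.6,0,0,0],[0.5,0,0,0.6,0,0,0],[0.5,0,0,0.6,0,0,0],[0.5,0,0,0,0,0,0],[0.5,0,0,0,0,0,0]]])

```text
time_s: 22.18
eef_pos: [489.2, 34.3, 123.3]
ee_rot: [0.136, 0.609, 0.763, 0.169]
force: [-0.4, -1.0, 0.4]
grip_width: 0.497
grip_force: 0.0
```

Run:
```python
from h import *
mc()
```

```text
t 22.18 TCP in mask x,y,z [-36.92  31.22   9.88] rot [-0.001 -0.002  0.001] F up,ey,out [ 0.6 -0.9 -0.4] j [-0.27  0.22  2.06  0.42  0.51 -0.83] g 0.497 0.0
```

Call:
arm_command(steps=[[[0.5,0.02,-0.02,0.1,0,0,0],[0.5,0,0,0,0,0,0],[0,0,0,0,0,0,0],[0,0,0,0,0,0,0],[0,0,0,0,0,0,0],[0,0,0,0,0,0,0],[0,0,0,0,0,0,0],[0,0,0,0,0,0,0]]], squeeze=90)

```text
time_s: 23.18
eef_pos: [490.5, 35.5, 118.4]
ee_rot: [0.136, 0.61, 0.762, 0.169]
force: [-1.7, 0.5, 6.7]
grip_width: 0.19
grip_force: 88.1
```

Run:
```python
from h import *
mc()
```

```text
t 23.18 TCP in mask x,y,z [-31.79  32.19   9.16] rot [-0.002 -0.002  0.001] F up,ey,out [6.7 0.8 1.4] j [-0.27  0.23  2.06  0.43  0.5  -0.83] g 0.19 88.1
```

Call:
arm_command(steps=[[[0,0,0.02,-0.1,0,0,0],[0,0,0.04,-0.2,0,0,0],[0,0,0.1,-0.4,0,0,0],[0,0,0.2,-0.5,0,0,0],[0,0,0.2,-0.5,0,0,0],[0,0,0.1,-0.4,0,0,0],[0,0,0,-0.2,0,0,0],[0,0,0,0,0,0,0]]])

```text
time_s: 24.18
eef_pos: [471.4, 31.5, 235.9]
ee_rot: [0.136, 0.61, 0.762, 0.169]
force: [-0.4, -0.7, -6.0]
grip_width: 0.183
grip_force: 88.3
```

Run:
```python
from edge import *
np.set_printoptions(precision=1,suppress=True)
mc()
```

```text
t 24.18 TCP in mask x,y,z [-146.5   32.5   41.1] rot [-0. -0.  0.] F up,ey,out [-5.2 -0.5 -3. ] j [-0.3 -0.   2.   0.3  0.8 -0.7] g 0.183 88.3
```

Call:
arm_command(steps=[[[0,0,0,0,0,0,0.4],[0,0,0,0,0,0,0.8],[0,0,0,0,0,0,0.9],[0,0,0,0,0,0,0.9],[0,0,0,0,0,0,0.9],[0,0,0,0,0,0,0.9],[0,0,0,0,0,0,0.9],[0,0,0,0,0,0,0.9]]])

```text
time_s: 25.18
eef_pos: [471.4, 31.6, 234.7]
ee_rot: [0.038, 0.9, 0.379, 0.212]
force: [-0.6, -0.4, -5.9]
grip_width: 0.182
grip_force: 88.2
```

Call:
arm_command(steps=[[[0,0,0,0,0,0,0.9],[0,0,0,0,0,0,0.9],[0,0,0,0,0,0,0.9],[0,0,0,0,0,0,0.9],[0,0,0,0,0,0,0.9],[0,0,0,0,0,0,0.9],[0,0,0,0,0,0,0.9],[0,0,0,0,0,0,0.9]]])

```text
time_s: 26.18
eef_pos: [471.5, 31.6, 234.8]
ee_rot: [-0.076, 0.967, -0.137, 0.202]
force: [-0.7, 0.2, -5.4]
grip_width: 0.187
grip_force: 88.0
```

Call:
arm_command(steps=[[[0,0,0,0,0,0,0.9],[0,0,0,0,0,0,0.9],[0,0,0,0,0,0,0.9],[0,0,0,0,0,0,0.9],[0,0,0,0,0,0,0.9],[0,0,0,0,0,0,0.7],[0,0,0,0,0,0,0.5],[0,0,0,0,0,0,0]]])

```text
time_s: 27.18
eef_pos: [471.5, 31.5, 235.0]
ee_rot: [-0.153, 0.824, -0.523, 0.153]
force: [0.3, -1.8, -6.0]
grip_width: 0.186
grip_force: 88.0
```

```bash
cat >> h.py <<'E'
RF=np.c_[-RT[:,0],-RT[:,1],RT[:,2]]
E
python3 - <<'E'
from h import *
mc()
plan(M(-146.5,-32.2,41),RF,3)
E
```

```text
t 27.18 TCP in mask x,y,z [-145.66   32.48   40.88] rot [-2.000e-03 -1.000e-03  2.925e+00] F up,ey,out [-5.4 -1.8 -2.7] j [-0.29  0.    1.96  0.29  0.82  2.25] g 0.186 88.0
n 3 row [0.428, 0.061, -0.005, 0.002, -0.004, 0.481] max 0.48
```

Call:
arm_command(steps=[[[0,0.43,0.06,0,0,0,0.48],[0,0.43,0.06,0,0,0,0.48],[0,0.43,0.06,0,0,0,0.48],[0,0,0.25,0,0,0,0],[0,0,0.25,0,0,0,0],[0,0,0,0,0,0,0],[0,0,0,0,0,0,0]]])

```text
time_s: 28.05
eef_pos: [464.5, -36.6, 225.9]
ee_rot: [-0.169, 0.763, -0.609, 0.136]
force: [0.7, -0.2, -6.2]
grip_width: 0.188
grip_force: 88.3
```

Run:
```python
from h import *
mc()
plan(M(-36,-32.2,15),RF,5)
```

```text
t 28.05 TCP in mask x,y,z [-146.66  -32.38   17.13] rot [-4.000e-03  2.000e-03  3.141e+00] F up,ey,out [-5.9 -0.4 -2.1] j [-0.48  0.01  1.98  0.37  0.85  2.23] g 0.188 88.3
n 5 row [-0.001, 0.009, 0.443, -0.002, -0.003, 0.001] max 0.44
```

Run:
```python
from edge import *
np.set_printoptions(precision=1,suppress=True)
s=sense(); Rt,p=toolpose(s)
c,im=snap("scene","s7"); g=(128+im[:,:,1].astype(int)-im[:,:,2].astype(int)).clip(0,255).astype(np.uint8)
# mask coords -> world: TCP at mask (-31.8,32.2,9.16); tool x=mask y, y=mask z, z=mask x
W=lambda x,y,z: p+Rt@np.array([y-32.2,z-9.16,x+31.8])
d=(-c[2].T@c[3])-p; print("cam dir in tool",Rt.T@d)
q=proj(c,[W(45,70,0),W(45,-70,0),W(-45,70,0),W(-45,-70,0),W(45,70,12),W(45,-70,12)]); print(q)
for i,j,nm,k in((0,1,"lower",0),(0,2,"yplus",1),(1,3,"yminus",1)):
    l=fit(g,q[i],q[j],4,lo=.1,hi=.9); n=np.array([-l[1][1],l[1][0]]); px=abs((q[2]-q[0])@n)/90 if k==0 else abs((q[1]-q[0])@n)/140
    print(nm,"dev px at ends",(l[0]-q[i])@n,(l[0]-q[j])@n,"px/mm",px,"n",n,l[2:])
```

```text
cam dir in tool [ 663.9 -495.2 -197.1]
[[294.4 198. ]
 [319.1 171.2]
 [278.2 162.5]
 [305.7 139. ]
 [290.2 198.7]
 [315.2 172.1]]
lower dev px at ends -0.28518779488001683 -0.07759252313159538 px/mm 0.4010189642999381 n [0.7 0.7] (0.18995873630046844, 40)
yplus dev px at ends 3.6125442022390994 1.737686672401302 px/mm 0.23484715935934203 n [-0.9  0.4] (0.03917442262172699, 5)
yminus dev px at ends -0.6681626325468432 -0.32331393225516486 px/mm 0.2374621666348575 n [-0.9  0.4] (0.320095956325531, 40)
```

Call:
arm_command(steps=[[[0,0,0.01,0.45,0,0,0],[0,0,0.01,0.45,0,0,0],[0,0,0.01,0.45,0,0,0],[0,0,0.01,0.44,0,0,0],[0,0,0,0.36,0,0,0],[0,0,0,0,0,0,0],[0,0,0,0,0,0,0]]])

```text
time_s: 28.98
eef_pos: [507.3, -27.3, 128.1]
ee_rot: [-0.169, 0.763, -0.609, 0.136]
force: [0.4, 0.6, -6.0]
grip_width: 0.187
grip_force: 88.6
```

Run:
```python
from h import *
mc()
plan(M(-33,-32.2,9.3),RF,2)
```

```text
t 28.98 TCP in mask x,y,z [-39.51 -32.85  15.47] rot [-4.000e-03  3.000e-03  3.141e+00] F up,ey,out [-5.6  0.5 -2. ] j [-0.41  0.25  2.    0.47  0.58  2.15] g 0.187 88.6
n 2 row [-0.007, 0.062, 0.065, -0.005, -0.008, 0.001] max 0.06
```

Call:
arm_command(steps=[[[0,-0.01,0.06,0.06,0,0,0],[0,0,0.06,0.06,0,0,0],[0,0,0,0.03,0,0,0],[0,0,0,0,0,0,0],[0,0,0,0,0,0,0]]])

```text
time_s: 29.6
eef_pos: [504.7, -27.7, 118.3]
ee_rot: [-0.169, 0.763, -0.609, 0.136]
force: [-6.2, -4.9, -0.2]
grip_width: 0.188
grip_force: 89.2
```

Run:
```python
from h import *
mc()
```

```text
t 29.6 TCP in mask x,y,z [-31.83 -32.57   8.96] rot [-4.000e-03  1.000e-03  3.141e+00] F up,ey,out [ 2.8 -3.4 -6.6] j [-0.41  0.26  2.01  0.49  0.56  2.13] g 0.188 89.2
```

Call:
arm_command(steps=[[[0.25,0,0,0,0,0,0],[0.3,0,0,0,0,0,0],[0.4,0,0,0,0,0,0],[0.5,0,0,0,0,0,0],[0.5,0,0,0,0,0,0],[0.5,0,0,0,0,0,0]]])

```text
time_s: 30.35
eef_pos: [504.7, -27.3, 118.0]
ee_rot: [-0.169, 0.763, -0.609, 0.136]
force: [-0.1, 0.8, 0.2]
grip_width: 0.5
grip_force: 0.0
```

Run:
```python
from h import *
mc()
```

```text
t 30.35 TCP in mask x,y,z [-31.46 -32.28   8.94] rot [ 3.000e-03 -1.000e-03 -3.141e+00] F up,ey,out [0.1 0.8 0.2] j [-0.41  0.26  2.02  0.49  0.56  2.13] g 0.5 0.0
```

Free of contact, so retreat up-slope and check the pose.

Call:
arm_command(steps=[[[0.5,0,0,-0.4,0,0,0],[0.5,0,0,-0.8,0,0,0],[0.5,0,0,-0.8,0,0,0],[0.5,0,0,-0.8,0,0,0],[0.5,0,0,0,0,0,0],[0.5,0,0,0,0,0,0]]])

```text
time_s: 31.1
eef_pos: [446.8, -40.1, 244.1]
ee_rot: [-0.169, 0.763, -0.609, 0.136]
force: [-0.0, -1.1, -0.6]
grip_width: 0.501
grip_force: 0.0
```

Run:
```python
from edge import *
np.set_printoptions(precision=1,suppress=True)
mc()
c,im=snap("wrist","z1"); g=cv2.cvtColor(im,6)
q=proj(c,[M(-45,-70,0),M(-45,70,0),M(-45,-70,18),M(-45,70,18)]); print(q)
for t in (.1,.25,.75,.9):
    a=q[0]+t*(q[1]-q[0]); b=q[2]+t*(q[3]-q[2]); x0=int(min(a[0],b[0]))-8; print(t,int(a[1]),"pred",a[0],b[0],"from",x0,g[int(a[1]),x0:x0+42])
c,im=snap("scene","s8"); g=(128+im[:,:,1].astype(int)-im[:,:,2].astype(int)).clip(0,255).astype(np.uint8); h=cv2.cvtColor(im,6)
# front (stencil) face at out=18, easel y flipped
q=proj(c,[M(45,-70,18),M(45,70,18),M(-45,-70,18),M(-45,70,18)]); print(q)
for i,j,nm,G in((0,1,"lower",h),(0,2,"right",h),(2,3,"top",h)):
    try:
        l=fit(G,q[i],q[j],4,lo=.15,hi=.85); n=np.array([-l[1][1],l[1][0]]); print(nm,"dev px",(l[0]-q[i])@n,(l[0]-q[j])@n,l[2:])
    except Exception: print(nm,"no fit")
```

```text
t 31.1 TCP in mask x,y,z [-170.8  -31.8    8.4] rot [ 0.  -0.  -3.1] F up,ey,out [-0.5 -1.  -0.5] j [-0.5 -0.1  2.   0.4  0.9  2.2] g 0.501 0.0
[[330.  153.4]
 [328.4 292.2]
 [309.3 153.3]
 [310.6 292.2]]
0.1 167 pred 329.80241227326275 309.44241613264336 from 301 [ 99  86  79  87 103 109 112 133 177 220 234 236 237 236 235 235 234 234
 234 233 233 233 232 233 233 233 232 229 210 160 101  69  66  76  81  85
  86  87  87  77  67  66]
0.25 188 pred 329.5755260899322 309.6410651370536 from 301 [100  85  73  77  92 104 106 121 160 206 229 233 234 234 231 231 230 230
 230 230 229 230 231 231 232 231 231 226 206 152  95  66  60  63  62  62
  61  63  61  67  65  66]
0.75 257 pred 328.81923881216386 310.30322848508797 from 302 [129 126 128 128 126 127 133 147 187 217 226 227 227 227 228 226 228 228
 228 227 229 228 228 228 228 225 210 166 110  63  58  56  55  67  86 110
 123 129 130 129 130 127]
0.9 278 pred 328.59235262883334 310.5018774894982 from 302 [128 130 131 128 130 129 132 145 180 213 226 229 229 228 227 224 225 225
 225 226 227 228 228 229 227 224 203 151 100  75  73  88 102 108 112 110
 121 124 128 129 127 127]
[[310.5 239.7]
 [332.3 209.6]
 [295.8 207.7]
 [320.  180.2]]
lower dev px -0.18978006901333894 -0.10819278948840357 (0.1805044561624527, 40)
right dev px -0.2694698406003702 0.5403090517926931 (0.2631858289241791, 39)
top dev px 0.876427120006615 -5.09959435976829 (0.5397906303405762, 31)
```

```bash
python3 -c "
from rig import *
print(finish_job())"
```

```text
the job is handed in; nothing more can be done
None
```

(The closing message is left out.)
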